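# Feed a carton along the fence under the reader hood with a push stick

### The job

Take the push stick out of its caddy and use it, not the gripper itself, to press the loose carton flat against the fence of the carton reader before it goes under the hood. Then feed it with the stick along the fence, flat against it all the way, under the hood until it is fully home against the end stop, and put the stick back in its caddy. Leave the other things on the desk where they are.

Things in the scene. Friction and masses are not known exactly. Their poses are not given: they have to be found in the camera images.
- station: Carton reader, fixed to the desk. Origin: centre of the bed's underside; x points to the fence (away from the robot), y to the left, z up. Grey bed 12 mm thick, x -90 to 70, y -240 to 240 mm. Aluminium fence along the whole bed: inner face at x 50, 14 thick, 30 high above the bed. Cartons are fed in -y, to the right. A grey pillar behind the fence (x 64 to 109, y -218 to -108) carries the hood.
- hood_mouth (a point): On the fence's inner face at bed height, in the plane of the hood's mouth (station frame 50, -80, 12 mm); axes as station. Hood: white head over the bed, station y -236 to -80, x -80 to 70; underside 70 mm above the bed, top 115 mm above it; open at mouth and robot side. The home carton's trailing end is 25 mm inside: a stick reaches it only tilted (about 35 degrees), tip leading.
- stop (a point): On the fence's inner face at bed height, at the face of the end stop (station frame 50, -224, 12 mm); axes as station. The stop is an aluminium bar 30 mm high across the bed from the fence to station x -50, at the far end under the hood.
- carton: White product carton with blue marks, 119 mm long (its x), 56 wide (its y), 36 high, 0.1 to 0.2 kg, loose on the bed ahead of the hood. Origin: centre of its underside. Its x lies roughly along the feed; it starts skewed and off the fence. Flat against the fence its centre is at station x 22; home, its centre is at station y -164.
- push_stick: Wooden stick with black rubber foot, a plain bar 36 mm wide (its x), 20 thick (its y), 170 long (its z), 0.11 kg. Origin: centre of the foot's end face; z points to the handle end. It stands upright and loose in the caddy, foot down, its x along the caddy's x within 0.1 rad. The upper 80 mm are free to grip, best across the 20 mm thickness.
- caddy: Small grey open-topped box fixed on the desk, 70 x 56 mm outside (x, y), 60 high, walls and floor 5 mm, so 60 x 46 mm inside. Origin: centre of its underside. The stick stands in it with about 12 mm play all round; back in it the stick may stand or lean.
- stamp_grey: Bystander: grey round self-inking stamp, 52 mm across, 75 high, on the desk on the robot's side of the station. Origin: centre of its underside.
- ink_tin: Bystander: round black ink pad, 64 mm across, 21 high, behind the station. Origin: centre of its underside.
- mug: Bystander: green and white mug, 78 mm across, 101 high, behind the station. Origin: centre of its underside.
- tape_roll: Bystander: roll of brown tape lying flat, 92 mm across, 48 high, on the robot's side of the station's hood. Origin: centre of its underside.
Not all that is in view belongs to the job. What is meant by the push_stick is not turquoise, and is the smaller of those in its own colour.

How it is judged:
On the way, in this order (a step that is already met when the one before it is completed fails the run):
1. the push stick is lifted out of its caddy (z of push_stick in the frame of caddy above 0.065 m), for 0.1 s.
2. the carton is pressed flat against the fence (within 6 mm and 0.06 rad) before its leading end is under the hood (x of carton in the frame of station above 0.016 m and angle between the x axis of carton and the y axis of station, either way round below 0.06 rad and y of carton in the frame of station above -0.02 m), for 0.2 s.
3. the carton is home: within 5 mm of the end stop, flat against the fence (x of carton in the frame of station above 0.016 m and angle between the x axis of carton and the y axis of station, either way round below 0.06 rad and y of carton in the frame of station below -0.1595 m and z of carton in the frame of station below 0.016 m), for 0.2 s.
At the end, for the whole second after the job is handed in: The carton lies on the bed under the hood, within 5 mm of the end stop, within 6 mm of the fence and 0.06 rad of parallel to it, at rest; the push stick is back in its caddy, foot on the caddy's floor and handle up (standing or leaning), released and at rest (all of step 3 and linear speed of carton below 0.01 m/s and linear speed of push_stick below 0.02 m/s and z of push_stick in the frame of caddy below 0.02 m and x of push_stick in the frame of caddy between -0.03 and 0.03 m and y of push_stick in the frame of caddy between -0.025 and 0.025 m and angle between push_stick's own z axis and vertical below 0.55 rad); the robot touches nothing.
It fails at once if the gripper or arm itself touches the carton (contact force between any of the fingers, the arm and carton above 0.3 N).
It fails at once if the carton is more than 8 mm off the fence, or more than 0.09 rad askew, with its leading end under the hood (y of carton in the frame of station below -0.022 m and (x of carton in the frame of station below 0.014 m or angle between the x axis of carton and the y axis of station, either way round above 0.09 rad)).
It fails at once if a bystander (stamp, ink pad, mug or tape roll) is moved more than 20 mm (distance of any of stamp_grey, ink_tin, mug, tape_roll from where it was at the start of the episode above 0.02 m).
It also fails if it takes over 67 s, if anything falls off the work surface, if the arm or the gripper's body presses on something with over 40 N, if the wrist force passes 120 N, or if a joint passes its speed limit or range.

### The arm

A 6-joint arm with a two-finger parallel gripper is mounted at the origin on a cart in front of the work surface, level with it; the furniture and walls round the work are solid. World frame = base frame: x ahead of the robot, y to its left, z up, the work surface at z = 0. Lengths are in m, angles in rad, forces in N, time in s.
With the tool pointing down it reaches from about 0.225 to 0.875 m from the base axis. Payload 3.4 kg.
Tool frame: the origin (TCP) lies at the very end of the fingers, on their centre line; the grasp point (between the pads) lies 19 mm behind it; z points along the fingers, y is the line along which they close (so a half turn about z gives the same grasp; the last joint's range is limited). The gripper opens to 85 mm and grips with 20 to 120 N. Pads are 22 mm wide; open, the fingers measure 114 mm over their backs; the gripper's body (76 mm by 85 mm) begins 54 mm behind the grasp point. The pads swing forward as they close: fully open they stand 13 mm farther back than shut.
Start: joints at [1.227, 0.276, 1.505, -0, 1.361, -0.121], TCP at [0.127, 0.561, 0.206] pointing down, gripper open.
Joint ranges: [-2.89, 2.89], [-0.75, 2.08], [0.22, 2.7], [-1.18, 4.32], [0.11, 2.71], [-2.7, 2.7]. Speed limits (rad/s): [2.57, 2.57, 3.14, 3.14, 3.14, 3.14].

### API

Orientations are given as a unit quaternion [w, x, y, z].
In Python, from rig import manip, eyes gives the robot as it stands.
- The arm moves only by the tool servo_tool, never from a script. Its argument "series" is text: rows parted by semicolons, each of 7 numbers parted by spaces: the shift along the tool's x, y, z in m, then the turn, a rotation vector about the tool's x, y, z in degrees, then the closure, from 0 (fully open) to 1 (shut). In form: dx dy dz ax ay az fingers; .... A call has 1 to 5 rows; each row is the pose to reach, as a shift and turn from the pose commanded when the call began, along the tool's axes at that moment; what a row does not reach only later rows make up. A row lasts 1/10 s, in which the tool goes at most 50 mm and 8.59 degrees, less where a joint would pass 70% of its speed; a pose out of reach is approached as far as the arm can. A call with a gripper value outside its range is refused whole. The fingers move at their own pace and stop on an object; "squeeze" is the grip in N (left out, the last holds). Time passes only in rows, so rows that repeat a pose let the fingers close. It gives the time, the measured TCP pose, the force, the opening and the grip force at its end, in the units of the state.
- manip.get_state(): the state, without advancing time (a new reading comes with each control period).
- eyes.get_image(name): name is "scene" or "top" or "wrist"; returns the picture (420x560x3 uint8, red, green, blue); there is no depth.
- eyes.camera_info(name): a dict with "fx", "fy", "cx", "cy" (pixels), "eye" and "orientation" of the camera in the world. Camera axes: x right, y down, z forward; pixel columns grow to the right and rows downward; lengths in m; the calibration is good to about 2 mm. A picture is of the moment at which its call begins: read the wrist's pose just before it. camera_info takes no time and is no camera call; for the wrist camera it gives the pose at the moment of the call.
- manip.sign_off(): hands the job in; it is judged then, once.
The state is a dict: "clock": time; "qpos": joint angles; "qd": joint speeds; "effort": joint torques, N m; "position": TCP position; "ee_rot": TCP orientation; "contact_force": force on the tool from outside, world axes, zero at the start; "moment": the same for the moment, N m; "width": finger opening in m; "gripper_force": force on a finger pad.
Only numpy, scipy, OpenCV 4.12 (cv2) and the standard library are available. Lean on these libraries where they do the work, as an engineer would, in place of code of your own. Each camera call takes 0.05 s, during which the arm holds its last target. There are 200 camera calls.

## Working session

There is one attempt and no reset: what is moved stays moved. The work goes in short steps, Python scripts to look and compute and a tool call to move; the robot and the scene stay as the last step left them, time stands still between calls to the robot, and variables do not carry over. Pictures are saved under pics/ and viewed, at most 10 in all, crops included, and the job is handed in when it is done.

Besides the shell and the picture viewer there is one more tool, called by a JSON object that holds its "api" and its "payload", one argument or row to a line. servo_tool: Moves the arm, as the interface text tells. Its arguments: {"type":"object","properties":{"series":{"type":"string"},"squeeze":{"type":"number"}},"required":["series"]}

```bash
ls; mkdir -p pics
cat > h.py <<'E'
import numpy as np, cv2
from rig import manip, eyes
from scipy.spatial.transform import Rotation as R
def rot(q): return R.from_quat([q[1],q[2],q[3],q[0]])
def cam(n):
    c=eyes.camera_info(n); return c
def ray(c,u,v):
    d=np.array([(u-c["cx"])/c["fx"],(v-c["cy"])/c["fy"],1.0])
    return np.array(c["eye"]), rot(c["orientation"]).apply(d)
def onz(c,u,v,z):
    e,d=ray(c,u,v); return e+d*(z-e[2])/d[2]
def proj(c,p):
    q=rot(c["orientation"]).inv().apply(np.array(p)-np.array(c["eye"]))
    return np.array([c["cx"]+c["fx"]*q[0]/q[2],c["cy"]+c["fy"]*q[1]/q[2]])
def tri(c1,p1,c2,p2):
    e1,d1=ray(c1,*p1);e2,d2=ray(c2,*p2)
    A=np.stack([d1,-d2],1);s=np.linalg.lstsq(A,e2-e1,rcond=None)[0]
    a=e1+d1*s[0];b=e2+d2*s[1]
    return (a+b)/2,np.linalg.norm(a-b)
def snap(n,f):
    c=eyes.camera_info(n); im=eyes.get_image(n)[:,:,::-1].copy()
    cv2.imwrite("pics/"+f,im); return c,im
E
python3 - <<'E'
from h import *
for n in ["scene","top","wrist"]:
    c,im=snap(n,n+"0.png"); print(n,{k:np.round(v,4).tolist() for k,v in c.items()})
s=manip.get_state(); print(s["position"],s["ee_rot"],s["width"],s["clock"])
E
```

```text
pics
scene {'fx': 384.8328, 'fy': 384.8328, 'cx': 278.9861, 'cy': 213.5375, 'eye': [0.098, -0.5369, 0.6564], 'orientation': [-0.4135, 0.8476, -0.2986, 0.1461]}
top {'fx': 483.8615, 'fy': 483.8615, 'cx': 286.6849, 'cy': 208.9648, 'eye': [0.4738, 0.0867, 1.3166], 'orientation': [0.022, -0.7062, 0.7068, -0.0342]}
wrist {'fx': 323.1083, 'fy': 323.1083, 'cx': 277.6039, 'cy': 211.0227, 'eye': [0.0508, 0.5791, 0.3735], 'orientation': [0.1226, 0.7716, 0.6166, 0.0968]}
[0.12688833 0.56037278 0.20494902] [-1.62858626e-04  1.11145226e-01  9.93803921e-01 -6.92394633e-04] 0.08526197187542309 0.15
```

View pics/scene0.png

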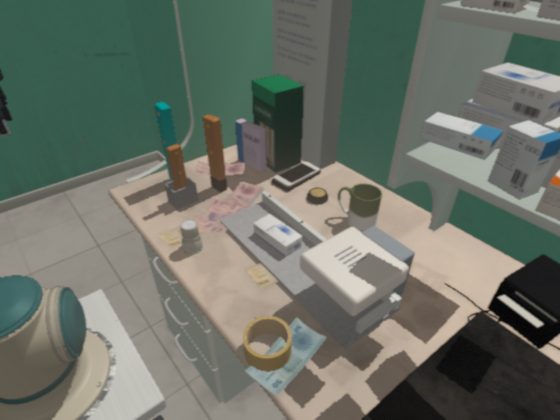

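View pics/top0.png

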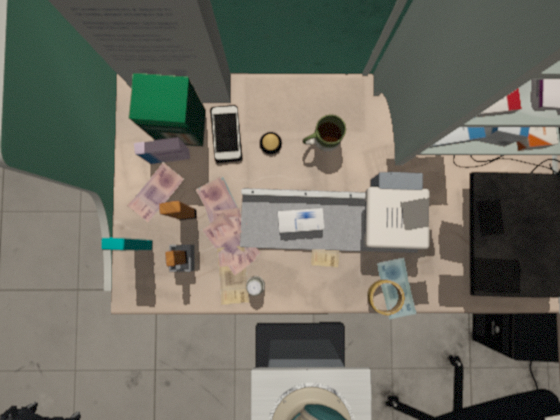

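The scene view shows the brown stick in its grey caddy (scene ~(180,180), top ~(180,257)). A taller brown stick (top ~(178,210)) and a turquoise one are distractors. The carton is at top ~(301,220), the hood at top ~(398,217), the stamp at (254,287) and the tape at (386,297).

Run:
```python
from h import *
t=cv2.imread("pics/top0.png"); s=cv2.imread("pics/scene0.png")
a=cv2.resize(t[170:320,150:440],None,fx=2.7,fy=2.7,interpolation=cv2.INTER_CUBIC); cv2.imwrite("pics/tc.png",a)
b=cv2.resize(s[130:300,150:350],None,fx=3.5,fy=3.5,interpolation=cv2.INTER_CUBIC); cv2.imwrite("pics/sc.png",b)
for n,im in(("top",t),("scene",s)):
    h=cv2.cvtColor(im,cv2.COLOR_BGR2HSV)
    m=cv2.inRange(h,(5,130,50),(16,255,230))
    k,l,st,ce=cv2.connectedComponentsWithStats(m)
    for i in range(1,k):
        if st[i,4]>60:
            cc=cv2.findContours((l==i).astype(np.uint8),0,2)[0][0]
            print(n,st[i].tolist(),[round(x,1) for x in ce[i]],cv2.approxPolyDP(cc,3,True)[:,0].tolist() if st[i,4]<4000 else '')
```

```text
top [528, 135, 22, 12, 152] [np.float64(535.8), np.float64(141.3)] [[528, 137], [530, 146], [549, 144], [532, 135]]
top [160, 201, 34, 18, 441] [np.float64(176.2), np.float64(209.5)] [[160, 204], [161, 213], [193, 217], [193, 209], [178, 201]]
top [166, 251, 19, 15, 246] [np.float64(174.7), np.float64(257.5)] [[166, 252], [167, 265], [184, 261], [183, 251]]
scene [204, 115, 17, 26, 159] [np.float64(213.1), np.float64(123.3)] [[204, 116], [205, 121], [213, 124], [219, 140], [215, 134], [219, 130], [218, 119]]
scene [167, 145, 14, 11, 73] [np.float64(174.2), np.float64(148.6)] [[167, 148], [176, 149], [179, 155], [178, 145]]
scene [550, 176, 10, 10, 69] [np.float64(555.3), np.float64(180.7)] [[554, 176], [550, 182], [559, 185], [559, 178]]
```

View pics/tc.png

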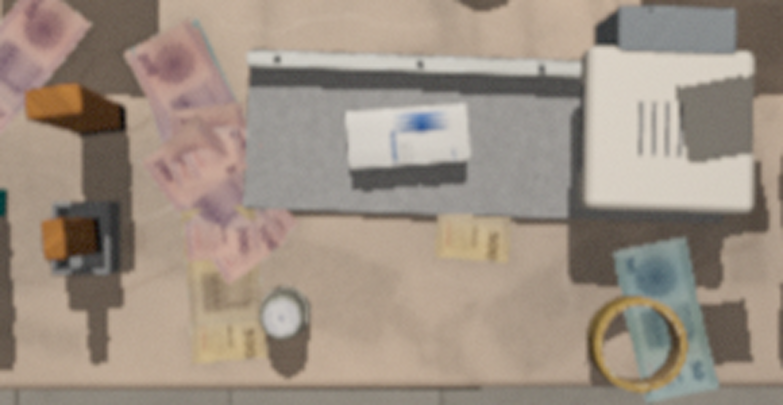

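View pics/sc.png

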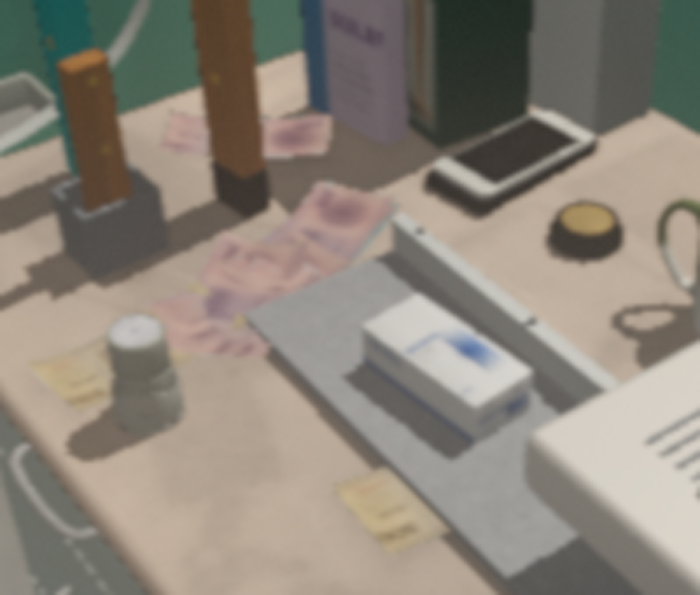

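Top crop (×2.7, offset 150,170): the stick's top face is ~(58,239), with its 36 mm side running up-down (world x). The caddy spans ~(52–120, 202–272). The fence's inner top edge runs (249,66)–(583,76), the bed's near edge (247,207)–(583,217), and the carton corners are (345,110),(466,103),(469,157),(350,168). In the scene crop (×3.5, offset 150,130) the stick's top is ~(84,62).

```bash
cat > m1.py <<'E'
from h import *
ct,cs=cam("top"),cam("scene")
t=cv2.imread("pics/top0.png"); s=cv2.imread("pics/scene0.png")
T=lambda x,y:((x+.5)/2.7-.5+150,(y+.5)/2.7-.5+170)
S=lambda x,y:((x+.5)/3.5-.5+150,(y+.5)/3.5-.5+130)
g=cv2.GaussianBlur(cv2.cvtColor(t,cv2.COLOR_BGR2GRAY).astype(float),(5,1),0)
def scan(c0,c1,r0,r1,sg):
    P=[]
    for u in range(c0,c1):
        d=sg*np.diff(g[r0:r1,u]); i=int(np.argmax(d)); w=np.clip(d[max(i-1,0):i+2],0,None)
        P.append((u,r0+.5+np.sum(w*np.arange(max(i-1,0),max(i-1,0)+len(w)))/w.sum()))
    P=np.array(P); 
    for _ in range(3):
        k=np.polyfit(P[:,0],P[:,1],1); e=abs(P[:,1]-np.polyval(k,P[:,0])); P=P[e<max(.5,2*np.median(e))]
    return k,e.max(),len(P)
L={}
for n,a in dict(inner=(246,360,190,201,-1),near=(262,308,242,254,1)).items():
    k,e,m=scan(*a); z={'inner':.042,'near':.012}[n]
    p=[onz(ct,u,np.polyval(k,u),z) for u in (250,355)]; d=p[1]-p[0]
    print(n,np.round(k,4),round(e,2),m,np.round(p,4).tolist(),"yaw",np.arctan2(d[0],-d[1])*1)
    L[n]=p
print("bed left corner near top",onz(ct,*T(246,207),.012),"scene",onz(cs,*S(247,314),.012), tri(ct,T(246,207),cs,S(247,314)))
print("fence left outer", tri(ct,T(248,52),cs,S(394,214)))
print("stick top c",tri(ct,T(58,239),cs,S(84,62)))
for a,b in(((345,110),(418,295)),((466,103),(531,372)),((469,157),(479,407)),((350,168),(363,327))):
    print("carton",[np.round(x,4) for x in tri(ct,T(*a),cs,S(*b))],onz(ct,*T(*a),.048))
print("stamp",onz(ct,*T(282,315),.075),"tape",onz(ct,*T(640,345),.048))
print("caddy rim corners z.06",[np.round(onz(ct,*T(*a),.06),4).tolist() for a in((109,203),(109,266),(56,205),(52,270))])
print("hood", [np.round(onz(ct,*T(*a),.127),4).tolist() for a in((584,48),(584,207),(753,210),(753,52))])
E
python3 m1.py
```

```text
inner [3.250000e-02 1.861758e+02] 0.42 114 [[0.6143, 0.1615, 0.042], [0.6053, -0.1169, 0.042]] yaw -0.03225292917075981
near [4.430000e-02 2.378012e+02] 0.35 46 [[0.4704, 0.1626, 0.012], [0.4575, -0.1198, 0.012]] yaw -0.04564891235645352
bed left corner near top [0.47711451 0.18729393 0.012     ] scene [0.4778552  0.18448535 0.012     ] (array([0.47799914, 0.18692659, 0.01029826]), np.float64(0.002022099210477249))
fence left outer (array([0.62530765, 0.18631717, 0.04031443]), np.float64(0.008239113405226336))
stick top c (array([0.44885704, 0.33788842, 0.17250032]), np.float64(0.0008790711983704891))
carton [array([0.5707, 0.0893, 0.043 ]), np.float64(0.0017)] [0.57105216 0.08883615 0.048     ]
carton [array([ 0.5775, -0.029 ,  0.0447]), np.float64(0.0017)] [ 0.57788296 -0.02919823  0.048     ]
carton [array([ 0.526 , -0.0326,  0.0443]), np.float64(0.0016)] [ 0.52519162 -0.03173312  0.048     ]
carton [array([0.5151, 0.0837, 0.0445]), np.float64(0.0009)] [0.5146084  0.08398406 0.048     ]
stamp [0.37564281 0.14802212 0.075     ] tape [ 0.34388392 -0.19539754  0.048     ]
caddy rim corners z.06 [[0.481, 0.3144, 0.06], [0.4212, 0.3135, 0.06], [0.4792, 0.3648, 0.06], [0.4175, 0.3675, 0.06]]
hood [[0.6221, -0.131, 0.127], [0.4764, -0.1289, 0.127], [0.4734, -0.2835, 0.127], [0.6185, -0.2871, 0.127]]
```

```bash
cat >> h.py <<'E'
YS=-0.032
def Rt(yaw,tilt=0.): # tool: x to -x_s, y to +y_s, z down; tilt (rad): tool tip leading to -y_s
    b=np.array([[-1,0,0],[0,1,0],[0,0,-1.]]).T
    return R.from_euler('z',yaw)*R.from_euler('x',-tilt)*R.from_matrix(b)
def go(p,yaw=YS,tilt=0.,rows=5,st=None):
    s=manip.get_state() if st is None else st
    r=rot(s["ee_rot"]); d=r.inv().apply(np.array(p)-s["position"]); w=(r.inv()*Rt(yaw,tilt)).as_rotvec(degrees=True)
    print("shift",np.round(d,4),"rot",np.round(w,2),"dist",round(float(np.linalg.norm(d)),3))
def st():
    s=manip.get_state(); r=rot(s["ee_rot"]).as_matrix()
    print("t",s["clock"],"p",np.round(s["position"],4),"y",np.round(r[:,1],3),"z",np.round(r[:,2],3),"w",round(s["width"],4),"gf",s["gripper_force"],"F",np.round(s["contact_force"],2),"q",np.round(s["qpos"],2)); return s
E
python3 - <<'E'
from h import *
ct,cs=cam("top"),cam("scene")
print("tall brown base",onz(ct,193,213,0.0),onz(cs,150+243/3.5,130+210/3.5,0))
t=cv2.cvtColor(cv2.imread("pics/top0.png"),cv2.COLOR_BGR2HSV);s=cv2.cvtColor(cv2.imread("pics/scene0.png"),cv2.COLOR_BGR2HSV)
for n,h in(("t",t[225:270,90:160]),("s",s[95:190,150:185])):
    m=cv2.inRange(h,(84,150,40),(96,255,255)); ys,xs=np.nonzero(m); print(n,xs.min(),xs.max(),ys.min(),ys.max())
print("turq",onz(ct,152,244,0),tri(ct,(108,245),cs,(165,106)))
print("tallbrown top",tri(ct,(168,208),cs,(212,118)))
go((0.44,0.345,0.27))
E
```

```text
tall brown base [0.56774804 0.31852948 0.        ] [0.55813212 0.31965479 0.        ]
t 12 61 12 24
s 5 24 7 50
turq [0.48382559 0.42776603 0.        ] (array([0.48668557, 0.45974142, 0.23681713]), np.float64(0.015003050693050685))
tallbrown top (array([0.56549214, 0.33442052, 0.22280109]), np.float64(0.005306754143020442))
shift [-0.3529 -0.141  -0.0649] rot [ -0.08  -0.02 -10.93] dist 0.386
```

{"api": "servo_tool", "payload": {
  "series": "-0.04 -0.02 -0.05 0 0 -2; -0.09 -0.04 -0.065 0 0 -4; -0.13 -0.06 -0.065 0 0 -7; -0.175 -0.075 -0.065 0 0 -9; -0.22 -0.09 -0.065 0 0 -10.9"
}}

```text
invalid input
```

{"api": "servo_tool", "payload": {
  "series": "-0.05 0 0 0 0 0; -0.1 0 0 0 0 0; -0.14 -0.03 0 0 0 0; -0.14 -0.03 0 0 0 0; -0.14 -0.03 0 0 0 0"
}}

```text
invalid input
```

Run:
```python
from h import *
st(); c,im=snap("wrist","w1.png"); import pickle; pickle.dump(c,open("w1.pkl","wb"))
print(proj(c,(0.449,0.338,0.1725)),proj(c,(0.45,0.34,0.06)))
cv2.imwrite("pics/w1b.png",cv2.resize(im,(784,588)))
```

```text
t 0.15 p [0.1269 0.5604 0.2049] y [ 0.221  0.975 -0.001] z [-0.    -0.001 -1.   ] w 0.0853 gf 0.0 F [ 0.54 -0.03  0.82] q [ 1.23  0.28  1.51 -0.    1.36 -0.12]
[132.78372462 563.78481446] [170.20316231 451.46747083]
```

View pics/w1b.png

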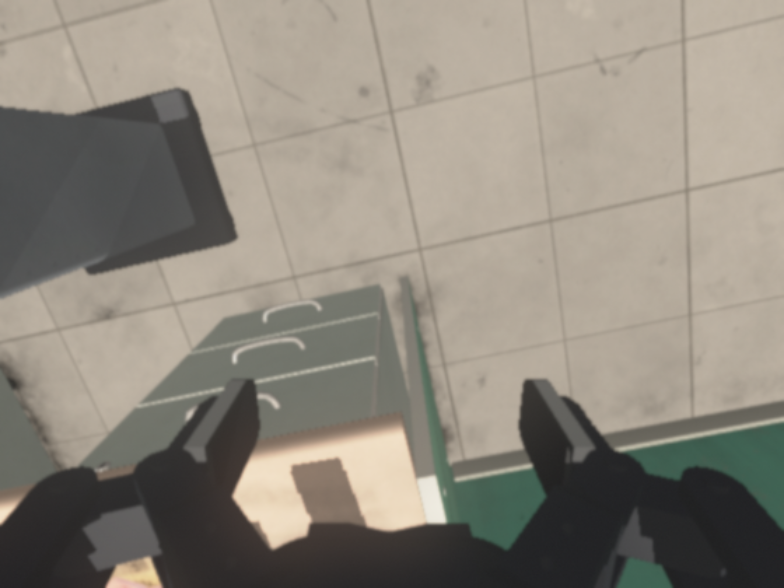

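The arm did not move because I left out the closure column. The wrist view still shows the floor and drawers.

{"api": "servo_tool", "payload": {
  "series": "-0.04 -0.02 -0.05 0 0 -2 0; -0.09 -0.04 -0.065 0 0 -4 0; -0.13 -0.06 -0.065 0 0 -7 0; -0.175 -0.075 -0.065 0 0 -9 0; -0.22 -0.09 -0.065 0 0 -10.9 0"
}}

```text
clock: 0.7
position: [0.3152, 0.428, 0.2712]
ee_rot: [0.0, 0.015, 1.0, 0.001]
contact_force: [0.6, 1.7, 0.5]
width: 0.0855
gripper_force: 0.0
```

{"api": "servo_tool", "payload": {
  "series": "-0.05 0 0 0 0 0 0; -0.1 0 0 0 0 0 0; -0.14 -0.03 0 0 0 0 0; -0.14 -0.03 0 0 0 0 0; -0.14 -0.03 0 0 0 0 0"
}}

```text
clock: 1.2
position: [0.4536, 0.3938, 0.2698]
ee_rot: [-0.001, 0.018, 1.0, -0.0]
contact_force: [0.4, 0.8, -0.4]
width: 0.0855
gripper_force: 0.0
```

Run:
```python
from h import *
st(); c,im=snap("wrist","w2.png"); import pickle; pickle.dump(c,open("w2.pkl","wb"))
print(proj(c,(0.449,0.338,0.1725)),proj(c,(0.45,0.34,0.06)),proj(c,(0.478,0.186,0.012)))
cv2.imwrite("pics/w2b.png",cv2.resize(im,(784,588)))
```

```text
t 1.2 p [0.4536 0.3938 0.2698] y [ 0.035  0.999 -0.   ] z [-0.002 -0.    -1.   ] w 0.0855 gf 0.0 F [ 0.4   0.77 -0.36] q [ 0.6   0.29  1.33  0.    1.52 -0.94]
[211.10185475 199.21895881] [231.4952956  174.17732673] [125.07575846 191.35563771]
```

View pics/w2b.png

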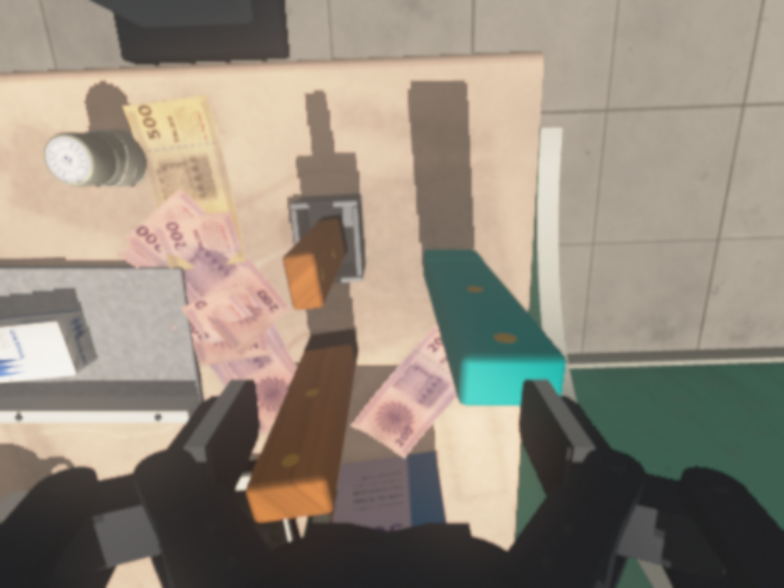

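The wrist view (×1.4) shows the stick's top face at ~(303,280), yawed ~10° to the tool. The caddy rim spans (290–362, 198–282). The turquoise and tall brown sticks are clear of it.

```bash
cat > m2.py <<'E'
from h import *; import pickle,sys
def face(f,box,c,lo=150):
    im=cv2.imread("pics/"+f); x0,y0,x1,y1=box; sub=im[y0:y1,x0:x1]
    hs=cv2.cvtColor(sub,cv2.COLOR_BGR2HSV)
    m=cv2.inRange(hs,(4,110,lo),(18,255,255)); k,l,s,ce=cv2.connectedComponentsWithStats(m); i=1+np.argmax(s[1:,4])
    cc=max(cv2.findContours((l==i).astype(np.uint8),0,1)[0],key=len); r=cv2.minAreaRect(cc)
    ctr=np.array(r[0])+(x0,y0); b=cv2.boxPoints(r)+(x0,y0)
    return ctr,b,s[i,4]
if __name__=="__main__":
    im=cv2.imread("pics/w2.png"); hs=cv2.cvtColor(im,cv2.COLOR_BGR2HSV)
    print("V face",hs[200,216],hs[190,210],hs[212,220]," side",hs[180,233],hs[175,238],hs[195,230])
    c=pickle.load(open("w2.pkl","rb")); ct=cam("top"); cs=cam("scene")
    t=cv2.cvtColor(cv2.imread("pics/top0.png"),cv2.COLOR_BGR2HSV); print("top row",t[258,164:188,2].tolist())
    for lo in(150,170,190):
        ctr,b,a=face("w2.png",(195,150,260,230),c,lo)
        W=np.array([onz(c,*q,.1725) for q in b]); e=[W[1]-W[0],W[2]-W[1]]
        print(lo,a,ctr,np.round(W.mean(0),4),[ (round(float(np.linalg.norm(x)),4),round(float(np.arctan2(x[1],x[0])),3)) for x in e])
    for n,ci,q in(("top",ct,(171.5,258.5)),("scene",cs,(174,147.7))): print(n,tri(c,ctr,ci,q))
    g=lambda u,v,z: np.round(onz(c,u/1.4,v/1.4,z),4)[:2]
    print("caddy rim", [g(*p,.06) for p in((290,199),(358,196),(364,277))])
    print("fence far/near", [g(*p,.042) for p in((0,412),(188,412),(0,425),(188,422))],"bed near", [g(*p,.012) for p in((0,267),(182,268),(195,380))])
    print("stamp",g(66,158,.075))
E
python3 m2.py
```

```text
V face [ 13 153 221] [ 13 150 199] [ 13 153 211]  side [ 13 109 101] [ 13 110 100] [ 16 122 113]
top row [165, 156, 160, 167, 170, 174, 176, 173, 168, 144, 103, 74, 67, 68, 67, 68, 73, 67, 63, 65, 59, 40, 23, 47]
150 825 [216.40384674 201.0192337 ] [0.4511 0.3424 0.1725] [(0.0184, 1.735), (0.035, 0.108)]
170 775 [216.21154022 201.55769348] [0.4515 0.3422 0.1725] [(0.0179, 1.735), (0.0339, 0.108)]
190 677 [215.94799805 201.96400452] [0.4519 0.3419 0.1725] [(0.0169, 1.718), (0.0318, 0.09)]
top (array([0.45061558, 0.33949107, 0.16802849]), np.float64(0.0053457342932413665))
scene (array([0.45153171, 0.34152939, 0.16953446]), np.float64(0.001764136245778715))
caddy rim [array([0.4117, 0.3149]), array([0.4112, 0.371 ]), array([0.4803, 0.3723])]
fence far/near [array([ 0.6132, -0.0021]), array([0.6197, 0.187 ]), array([ 0.6282, -0.0066]), array([0.6313, 0.185 ])] bed near [array([0.4712, 0.016 ]), array([0.4783, 0.1927]), array([0.5999, 0.185 ])]
stamp [0.3733 0.149 ]
```

```bash
sed -i 's/^YS=.*/YS=-0.034/' h.py
python3 - <<'E'
from h import *
go((0.451,0.3415,0.265),yaw=0.10)
E
```

```text
shift [-0.0002 -0.053   0.0052] rot [ 0.01 -0.08 -7.64] dist 0.053
```

{"api": "servo_tool", "payload": {
  "series": "0 -0.027 0 0 0 -4 0; 0 -0.053 0 0 0 -7.6 0; 0 -0.053 0.03 0 0 -7.6 0; 0 -0.053 0.07 0 0 -7.6 0; 0 -0.053 0.11 0 0 -7.6 0"
}}

```text
clock: 1.75
position: [0.4499, 0.3429, 0.1606]
ee_rot: [0.001, -0.051, 0.999, 0.001]
contact_force: [1.5, 0.3, -0.4]
width: 0.0854
gripper_force: 0.0
```

{"api": "servo_tool", "payload": {
  "series": "0 0 0.025 0 0 0 0; 0 0 0.033 0 0 0 0; 0 0 0.033 0 0 0 0; 0 0 0.033 0 0 0 0.3; 0 0 0.033 0 0 0 0.6",
  "squeeze": 80
}}

```text
clock: 2.25
position: [0.4522, 0.3427, 0.1295]
ee_rot: [0.002, -0.05, 0.999, 0.001]
contact_force: [0.5, -0.4, 0.5]
width: 0.0589
gripper_force: 0.0
```

{"api": "servo_tool", "payload": {
  "series": "0 0 0 0 0 0 1; 0 0 0 0 0 0 1; 0 0 0 0 0 0 1; 0 0 0 0 0 0 1; 0 0 0 0 0 0 1"
}}

```text
clock: 2.75
position: [0.452, 0.342, 0.1286]
ee_rot: [0.001, -0.05, 0.999, 0.001]
contact_force: [-0.4, 0.3, 5.7]
width: 0.0186
gripper_force: 80.5
```

Run:
```python
from h import *
st()
```

```text
t 2.75 p [0.452  0.342  0.1286] y [-0.1    0.995  0.001] z [ 0.002  0.001 -1.   ] w 0.0186 gf 80.50488352775574 F [-0.42  0.31  5.71] q [ 0.53  0.32  1.65 -0.    1.18 -1.15]
```

{"api": "servo_tool", "payload": {
  "series": "0 0 -0.03 0 0 0 1; 0 0 -0.06 0 0 0 1; 0 0 -0.09 0 0 0 1; 0 0 -0.115 0 0 0 1; 0 0 -0.12 0 0 0 1"
}}

```text
clock: 3.25
position: [0.4524, 0.3424, 0.2502]
ee_rot: [0.002, -0.05, 0.999, 0.001]
contact_force: [0.2, 0.2, -1.4]
width: 0.0181
gripper_force: 79.8
```

Run:
```python
from h import *
st(); go((0.46,0.03,0.245))
```

```text
t 3.25 p [0.4524 0.3424 0.2502] y [-0.1    0.995  0.002] z [ 0.004  0.003 -1.   ] w 0.0181 gf 79.84772086143494 F [ 0.2   0.23 -1.37] q [ 0.53  0.24  1.45  0.    1.45 -1.15]
shift [ 0.0237 -0.3116  0.0044] rot [0.14 0.25 7.68] dist 0.313
```

{"api": "servo_tool", "payload": {
  "series": "0 -0.045 0 0 0 2 1; 0.005 -0.09 0 0 0 4 1; 0.01 -0.135 0 0 0 6 1; 0.015 -0.18 0 0 0 7.7 1; 0.018 -0.225 0.004 0 0 7.7 1"
}}

```text
clock: 3.75
position: [0.4546, 0.1143, 0.2422]
ee_rot: [-0.001, 0.017, 1.0, -0.0]
contact_force: [-0.2, 0.5, -1.2]
width: 0.0184
gripper_force: 79.8
```

{"api": "servo_tool", "payload": {
  "series": "0 -0.04 0 0 0 0 1; 0.017 -0.086 0 0 0 0 1; 0.017 -0.086 0 0 0 0 1; 0.017 -0.086 0 0 0 0 1; 0.017 -0.086 0 0 0 0 1"
}}

```text
clock: 4.25
position: [0.4356, 0.0313, 0.2427]
ee_rot: [-0.001, 0.017, 1.0, 0.0]
contact_force: [-0.2, 0.0, -0.9]
width: 0.0183
gripper_force: 79.8
```

Run:
```python
from h import *
s=st(); cs,a=snap("scene","s3.png"); cw,b=snap("wrist","w3.png")
p=np.array(s["position"]); r=rot(s["ee_rot"])
for q in ([0,0,.1236],[.018,.01,.1236],[.018,-.01,.1236],[-.018,.01,.1236]): print(np.round(proj(cs,p+r.apply(q)),1),np.round(proj(cw,p+r.apply(q)),1))
ua,va=proj(cs,p+r.apply([0,0,.08])).astype(int); x0=max(0,ua-70);y0=max(0,va-80)
A=cv2.resize(a[y0:y0+150,x0:x0+130],None,fx=4,fy=4,interpolation=cv2.INTER_CUBIC)[:600]
cv2.imwrite("pics/s3c.png",A); print(x0,y0)
```

```text
t 4.25 p [0.4356 0.0313 0.2427] y [0.034 0.999 0.001] z [-0.001  0.001 -1.   ] w 0.0183 gf 79.8420238494873 F [-0.17  0.02 -0.9 ] q [-0.09  0.04  1.7   0.    1.4  -1.63]
[236.3 223. ] [276.2 193.8]
[226.9 223.8] [287.  174.8]
[231.7 228.5] [265.3 174.8]
[240.8 217.7] [286.7 212.1]
164 127
```

View pics/s3c.png

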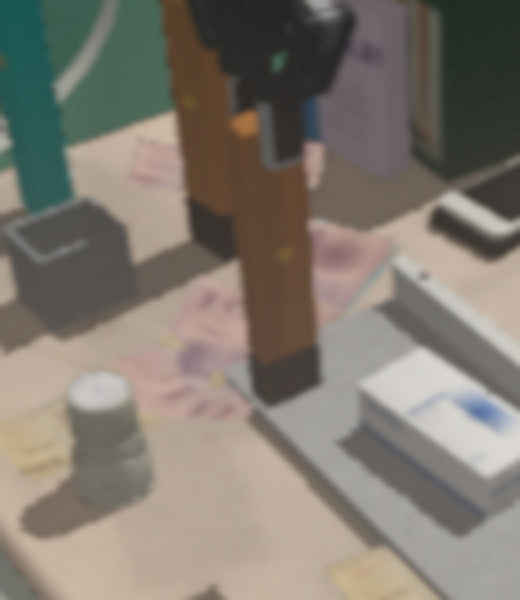

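The stick hangs straight in the grip: the foot corner at crop (268,405) matches the prediction within a pixel. I'll lower it in front of the carton and press.

{"api": "servo_tool", "payload": {
  "series": "-0.022 0 0 0 0 0 1; -0.044 0 0.03 0 0 0 1; -0.044 0 0.07 0 0 0 1; -0.044 0 0.101 0 0 0 1; -0.044 0 0.101 0 0 0 1"
}}

```text
clock: 4.85
position: [0.4762, 0.0308, 0.1384]
ee_rot: [-0.005, 0.016, 1.0, 0.0]
contact_force: [-1.2, 0.3, -0.8]
width: 0.0183
gripper_force: 79.8
```

{"api": "servo_tool", "payload": {
  "series": "-0.008 0 0 0 0 0 1; -0.016 0 0 0 0 0 1; -0.024 0 0 0 0 0 1; -0.03 0 0 0 0 0 1; -0.036 0 0 0 0 0 1"
}}

```text
clock: 5.35
position: [0.5164, 0.0279, 0.1432]
ee_rot: [0.0, 0.017, 1.0, 0.0]
contact_force: [-1.0, -0.5, 0.1]
width: 0.0184
gripper_force: 79.9
```

```bash
cat > m3.py <<'E'
from h import *; import sys
# carton top face from top camera, fence line as reference
s=st(); f=sys.argv[1]; c,im=snap("top",f)
hs=cv2.cvtColor(im,cv2.COLOR_BGR2HSV); x0,x1,y0,y1=246,364,197,246
O=np.array([.560,-.056]);
m=((hs[:,:,2]>165)|((hs[:,:,1]>60)&(hs[:,:,0]>95)&(hs[:,:,0]<130)&(hs[:,:,2]>90))).astype(np.uint8); M=np.zeros_like(m); M[y0:y1,x0:x1]=m[y0:y1,x0:x1]
k,l,q,ce=cv2.connectedComponentsWithStats(M); i=1+np.argmax(q[1:,4]); print(q[i])
cc=cv2.findContours((l==i).astype(np.uint8),0,1)[0][0]
W=np.array([onz(c,*p[0],.048)[:2] for p in cc]).astype(np.float32)
r=cv2.minAreaRect(W); b=cv2.boxPoints(r)
e=max((b[1]-b[0],b[2]-b[1]),key=np.linalg.norm); a=np.arctan2(e[0],e[1]); a=(a+np.pi/2)%np.pi-np.pi/2
d=np.array(r[0])-O; ca,sa=np.cos(YS),np.sin(YS)
print("carton world",np.round(r[0],4),"size",np.round(r[1],4),"dir ang",round(float(a),4),"skew vs station",round(float(a+YS),4),"station",np.round([ca*d[0]+sa*d[1],-sa*d[0]+ca*d[1]],4))
d=s["position"][:2]-O; print("tcp station",np.round([ca*d[0]+sa*d[1],-sa*d[0]+ca*d[1]],4))
E
python3 m3.py t4.png
```

```text
t 5.35 p [0.5164 0.0279 0.1432] y [0.034 0.999 0.   ] z [ 0.  0. -1.] w 0.0184 gf 79.93165254592896 F [-1.02 -0.48  0.13] q [-0.08  0.23  1.73  0.    1.18 -1.62]
[ 293  198   48   30 1195]
carton world [ 0.5657 -0.0138] size [0.1262 0.0678] dir ang 0.081 skew vs station 0.047 station [0.0043 0.0424]
tcp station [-0.0464  0.0824]
```

{"api": "servo_tool", "payload": {
  "series": "-0.004 0 0 0 0 0 1; -0.008 0 0 0 0 0 1; -0.012 0 0 0 0 0 1; -0.015 0 0 0 0 0 1; -0.018 0 0 0 0 0 1"
}}

```text
clock: 5.9
position: [0.5339, 0.0272, 0.1425]
ee_rot: [-0.0, 0.017, 1.0, 0.0]
contact_force: [-2.1, 0.3, -0.2]
width: 0.0181
gripper_force: 79.9
```

{"api": "servo_tool", "payload": {
  "series": "-0.001 0 0 0 0 0 1; -0.002 0 0 0 0 0 1; -0.002 0 0 0 0 0 1"
}}

```text
clock: 6.2
position: [0.5359, 0.0271, 0.1425]
ee_rot: [0.0, 0.017, 1.0, -0.0]
contact_force: [0.6, 0.2, -0.2]
width: 0.0184
gripper_force: 79.9
```

Run:
```python
from h import *
s=st(); c,im=snap("scene","s4.png")
cv2.imwrite("pics/s4c.png",cv2.resize(im[170:300,205:355],None,fx=4.6,fy=4.6,interpolation=cv2.INTER_CUBIC)[:600])
```

```text
t 6.2 p [0.5359 0.0271 0.1425] y [ 0.034  0.999 -0.   ] z [ 0. -0. -1.] w 0.0184 gf 79.87588763237 F [ 0.63  0.21 -0.19] q [-0.08  0.26  1.69 -0.    1.19 -1.62]
```

View pics/s4c.png

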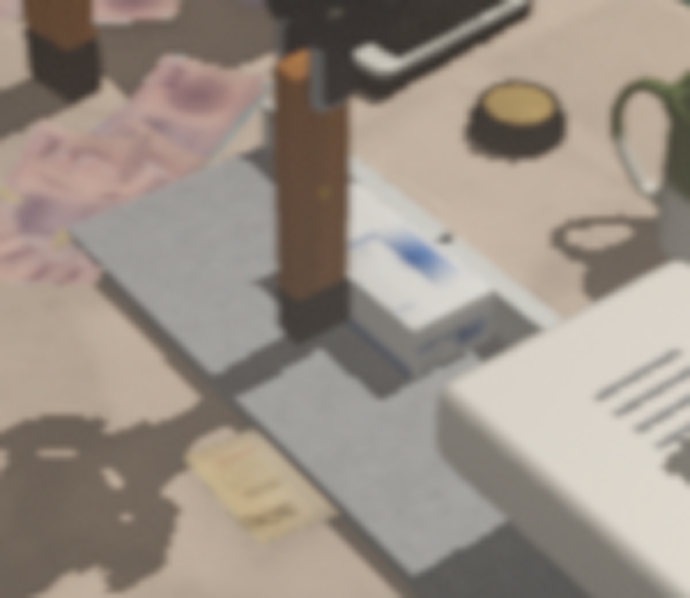

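The crop shows the foot at ~(315,315) against the carton. The carton's far edge is nearly at the fence, with the leading end outside the hood. Next I press on with force watching.

{"api": "servo_tool", "payload": {
  "series": "-0.001 0 0 0 0 0 1; -0.002 0 0 0 0 0 1; -0.003 0 0 0 0 0 1"
}}

```text
clock: 6.55
position: [0.5389, 0.0271, 0.1425]
ee_rot: [0.0, 0.017, 1.0, 0.0]
contact_force: [0.1, -0.0, -2.0]
width: 0.0183
gripper_force: 79.8
```

{"api": "servo_tool", "payload": {
  "series": "-0.001 0 0 0 0 0 1; -0.002 0 0 0 0 0 1"
}}

```text
clock: 6.75
position: [0.5401, 0.0272, 0.1425]
ee_rot: [-0.001, 0.017, 1.0, 0.0]
contact_force: [-2.6, 0.2, -0.4]
width: 0.0184
gripper_force: 80.0
```

{"api": "servo_tool", "payload": {
  "series": "-0.001 0 0 0 0 0 1; -0.001 0 0 0 0 0 1; -0.001 0 0 0 0 0 1"
}}

```text
clock: 7.05
position: [0.5407, 0.0272, 0.1424]
ee_rot: [-0.001, 0.017, 1.0, 0.0]
contact_force: [-5.3, 0.7, 1.3]
width: 0.0186
gripper_force: 80.2
```

{"api": "servo_tool", "payload": {
  "series": "-0.001 0 0 0 0 0 1; -0.001 0 0 0 0 0 1; -0.001 0 0 0 0 0 1"
}}

```text
clock: 7.35
position: [0.5413, 0.0271, 0.1424]
ee_rot: [-0.002, 0.017, 1.0, 0.0]
contact_force: [-6.4, 0.8, 2.8]
width: 0.0186
gripper_force: 80.3
```

Contact force is 6 N, so the carton is pressed against the fence. I'll retract, clear the view and measure it.

{"api": "servo_tool", "payload": {
  "series": "0.01 0 0 0 0 0 1; 0.03 0 0 0 0 0 1; 0.045 0 -0.03 0 0 0 1; 0.045 0.02 -0.07 0 0 0 1; 0.045 0.06 -0.07 0 0 0 1"
}}

```text
clock: 7.85
position: [0.5055, 0.0871, 0.2186]
ee_rot: [0.009, 0.019, 1.0, -0.0]
contact_force: [1.9, 0.6, -0.8]
width: 0.0182
gripper_force: 79.8
```

{"api": "servo_tool", "payload": {
  "series": "0 0.04 0 0 0 0 1; 0 0.08 0 0 0 0 1; 0 0.12 0 0 0 0 1; 0 0.12 0 0 0 0 1"
}}

```text
clock: 8.25
position: [0.5058, 0.2135, 0.213]
ee_rot: [0.003, 0.015, 1.0, 0.002]
contact_force: [0.3, 0.1, -1.0]
width: 0.0185
gripper_force: 79.8
```

```bash
python3 m3.py t5.png
python3 - <<'E'
import cv2,numpy as np
a=cv2.imread("pics/t5.png")
cv2.imwrite("pics/t5c.png",cv2.resize(a[175:265,170:380],None,fx=3.8,fy=3.8,interpolation=cv2.INTER_CUBIC)[:, :798])
E
```

```text
t 8.25 p [0.5058 0.2135 0.213 ] y [0.03  1.    0.005] z [ 0.005  0.005 -1.   ] w 0.0185 gf 79.81688261032104 F [ 0.28  0.09 -0.99] q [ 0.27  0.23  1.55  0.    1.35 -1.27]
[279 197  47  21 899]
carton world [0.5801 0.0243] size [0.0529 0.121 ] dir ang -0.0003 skew vs station -0.0343 station [0.0174 0.0809]
tcp station [-0.0634  0.2675]
```

View pics/t5c.png

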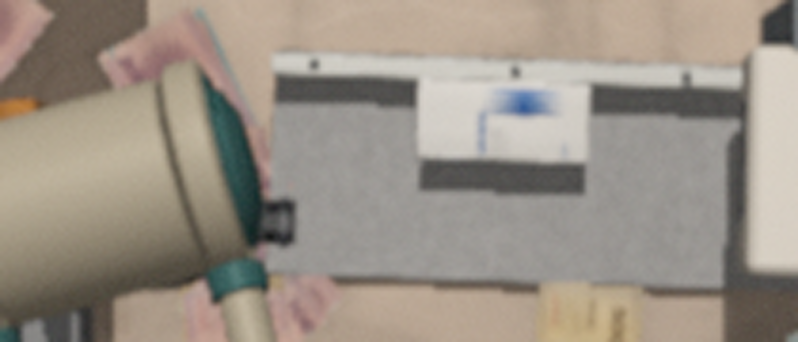

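The crop shows the carton (418–588, 80–162) lying parallel to the fence edge (275,75)–(742,86) and touching it, outside the hood. Now I move to behind its trailing end.

Run:
```python
from h import *
go((.584,.106,.141))
```

```text
shift [-0.0814 -0.1025  0.072 ] rot [0.09 0.25 0.2 ] dist 0.149
```

{"api": "servo_tool", "payload": {
  "series": "-0.04 -0.03 0 0 0 0 1; -0.08 -0.06 0 0 0 0 1; -0.0815 -0.1025 0 0 0 0 1; -0.0815 -0.1025 0.03 0 0 0 1; -0.0815 -0.1025 0.06 0 0 0 1"
}}

```text
clock: 8.8
position: [0.5843, 0.1001, 0.153]
ee_rot: [0.003, 0.019, 1.0, -0.0]
contact_force: [-0.1, 1.3, -0.8]
width: 0.0181
gripper_force: 79.8
```

{"api": "servo_tool", "payload": {
  "series": "0 0 0.008 0 0 0 1; 0 0 0.012 0 0 0 1; 0 0 0.012 0 0 0 1; 0 0 0.012 0 0 0 1"
}}

```text
clock: 9.2
position: [0.5832, 0.1033, 0.1421]
ee_rot: [0.002, 0.017, 1.0, 0.0]
contact_force: [-0.6, -0.3, -2.0]
width: 0.0182
gripper_force: 79.8
```

```bash
python3 m3.py t6.png
```

```text
t 9.2 p [0.5832 0.1033 0.1421] y [0.034 0.999 0.   ] z [ 0.003  0.    -1.   ] w 0.0182 gf 79.7874641418457 F [-0.61 -0.32 -2.03] q [ 0.06  0.34  1.57 -0.    1.23 -1.48]
[305 197  21  21 382]
carton world [ 0.5801 -0.0101] size [0.0529 0.0527] dir ang 1.5705 skew vs station 1.5365 station [0.0185 0.0466]
tcp station [0.0177 0.16  ]
```

{"api": "servo_tool", "payload": {
  "series": "0 -0.006 0 0 0 0 1; 0 -0.012 0 0 0 0 1; 0 -0.018 0 0 0 0 1; -0.0005 -0.025 0 0 0 0 1; -0.001 -0.032 0 0 0 0 1"
}}

```text
clock: 9.75
position: [0.5817, 0.0707, 0.1407]
ee_rot: [-0.0, 0.017, 1.0, 0.0]
contact_force: [-0.4, 2.1, -0.1]
width: 0.0183
gripper_force: 79.9
```

{"api": "servo_tool", "payload": {
  "series": "0 -0.008 0 0 0 0 1; -0.0005 -0.016 0 0 0 0 1; -0.0005 -0.024 0 0 0 0 1; -0.001 -0.032 0 0 0 0 1; -0.001 -0.038 0 0 0 0 1"
}}

```text
clock: 10.25
position: [0.5812, 0.0324, 0.1404]
ee_rot: [-0.0, 0.017, 1.0, 0.0]
contact_force: [-1.2, 1.8, -1.1]
width: 0.018
gripper_force: 80.0
```

Run:
```python
from h import *
s=st(); c,im=snap("top","t7.png"); c2,b=snap("scene","s7.png")
A=cv2.resize(im[185:255,240:400],None,fx=4.5,fy=4.5,interpolation=cv2.INTER_CUBIC)
cv2.imwrite("pics/t7c.png",A)
g=cv2.cvtColor(im,cv2.COLOR_BGR2GRAY).astype(float)
# near edge of carton: bright->dark going down in cols under carton
e=[]
for u in range(322,360,2):
    d=np.diff(g[205:228,u]); i=int(np.argmin(d)); w=np.clip(-d[max(i-1,0):i+2],0,None)
    v=205.5+np.sum(w*np.arange(max(i-1,0),max(i-1,0)+len(w)))/w.sum(); p=onz(c,u,v,.048); e.append((u,round(v,2),*np.round(p[:2],4),round(-d[i])))
for x in e: print(*x)
```

```text
t 10.25 p [0.5812 0.0324 0.1404] y [0.035 0.999 0.   ] z [-0.001  0.    -1.   ] w 0.018 gf 79.95151162147522 F [-1.24  1.77 -1.07] q [-0.06  0.33  1.59  0.    1.22 -1.6 ]
322 217.55 0.5523 -0.0283 55
324 217.53 0.5523 -0.0335 57
326 217.49 0.5524 -0.0388 53
328 217.49 0.5524 -0.0441 57
330 217.51 0.5523 -0.0494 54
332 217.62 0.5521 -0.0546 49
334 217.5 0.5524 -0.0599 33
336 208.5 0.5761 -0.0654 4
338 207.9 0.5777 -0.0707 6
340 208.38 0.5764 -0.076 7
342 208.33 0.5766 -0.0812 10
344 208.5 0.5761 -0.0865 9
346 205.88 0.583 -0.0919 31
348 209.0 0.5748 -0.0971 1
350 208.9 0.5751 -0.1024 3
352 224.07 0.535 -0.1072 4
354 210.5 0.5708 -0.1129 3
356 217.75 0.5517 -0.1179 3
358 223.5 0.5365 -0.123 3
```

Run:
```python
from h import *
im=cv2.imread("pics/t7.png"); g=cv2.cvtColor(im,cv2.COLOR_BGR2GRAY)
print("     ",*range(296,372,4))
for v in range(188,228): print(v,*g[v,296:372:4])
```

```text
296 300 304 308 312 316 320 324 328 332 336 340 344 348 352 356 360 364 368
188 138 140 138 139 141 141 143 142 143 146 115 143 148 90 138 177 176 178 178
189 133 134 135 138 137 138 139 140 141 141 110 141 144 88 147 176 175 174 177
190 131 131 132 134 135 134 136 136 137 141 106 140 141 81 151 177 174 170 176
191 127 126 129 130 131 131 133 133 133 134 99 136 137 78 157 169 169 160 176
192 123 123 127 126 127 127 129 129 129 131 97 132 134 72 169 170 168 157 178
193 116 121 119 122 121 124 124 125 125 130 94 130 133 66 184 187 183 176 176
194 114 116 117 118 118 120 120 121 119 124 92 127 130 63 184 198 196 191 178
195 107 113 109 111 112 116 116 115 117 117 88 124 127 57 182 198 198 191 179
196 106 105 107 107 109 110 108 111 111 112 88 121 122 52 176 192 192 183 178
197 96 98 103 102 103 102 106 108 107 107 83 117 118 50 148 166 172 165 178
198 89 94 91 98 96 97 99 102 103 104 86 113 115 49 103 114 125 132 179
199 85 86 85 90 89 93 96 94 99 98 87 107 110 56 78 80 89 94 181
200 78 81 84 84 84 85 89 87 90 93 88 104 104 67 77 79 81 82 180
201 79 78 76 77 81 82 82 82 84 86 83 99 96 8
[... 1175 characters left out ...]
89 93 99 106 108 107 109 122 141 179 151 152 151 151 145 69 185
219 84 81 80 76 84 80 78 78 81 85 140 179 150 152 151 150 147 74 186
220 79 84 79 82 81 83 80 79 76 77 144 180 149 153 152 152 146 71 186
221 85 82 83 82 83 82 82 80 80 79 142 179 151 152 154 154 147 70 187
222 81 81 84 82 84 82 81 83 76 79 144 180 150 151 154 156 146 71 188
223 85 80 79 77 82 85 82 80 77 81 144 179 150 150 157 154 145 71 187
224 84 83 83 81 80 80 82 83 77 79 142 180 152 149 154 151 143 71 188
225 86 81 92 94 94 92 92 96 94 93 143 179 150 150 150 152 143 72 187
226 86 81 119 127 128 126 126 131 126 123 144 178 151 149 151 150 144 72 189
227 88 82 138 150 149 149 147 152 149 144 142 180 147 148 149 151 146 76 190
```

The carton's near edge runs at row ~217 with a slope of ~0.03, matching the fence, so it is flat. Its trailing end is at col ~303. I'll back off and tilt the stick.

{"api": "servo_tool", "payload": {
  "series": "0 0.02 0 0 0 0 1; 0 0.05 -0.01 0 0 0 1; 0 0.085 -0.01 0 0 0 1; 0 0.085 -0.01 0 0 0 1"
}}

```text
clock: 10.75
position: [0.5851, 0.1215, 0.1509]
ee_rot: [0.001, 0.015, 1.0, 0.001]
contact_force: [0.3, 0.6, -1.1]
width: 0.0186
gripper_force: 79.8
```

Run:
```python
from h import *
st(); O=np.array([.56,-.056]); ca,sa=np.cos(YS),np.sin(YS)
p=O+.019*np.array([ca,sa])+.174*np.array([-sa,ca]); print(p)
go((*p,.135),tilt=np.radians(35))
```

```text
t 10.75 p [0.5851 0.1215 0.1509] y [0.031 1.    0.002] z [ 0.002  0.002 -1.   ] w 0.0186 gf 79.82733249664307 F [ 0.26  0.62 -1.12] q [ 0.09  0.34  1.55  0.    1.25 -1.45]
[0.58490388 0.11725356]
shift [ 0.0001 -0.0043  0.0159] rot [35.09  0.17  0.16] dist 0.016
```

{"api": "servo_tool", "payload": {
  "series": "0 0 0 8 0 0 1; 0 0 0 16 0 0 1; 0 0 0 24 0 0 1; 0 0 0.005 32 0 0 1; 0 0 0.01 35 0 0 1"
}}

```text
clock: 11.25
position: [0.5849, 0.1203, 0.1389]
ee_rot: [-0.005, 0.014, 0.953, -0.302]
contact_force: [-0.8, 0.2, -1.8]
width: 0.0182
gripper_force: 79.8
```

{"api": "servo_tool", "payload": {
  "series": "0 0 0 0 0 0 1; 0 0 0 0 0 0 1"
}}

```text
clock: 11.45
position: [0.5848, 0.1179, 0.1403]
ee_rot: [-0.005, 0.016, 0.954, -0.301]
contact_force: [-0.1, -0.2, -0.6]
width: 0.0183
gripper_force: 79.8
```

```bash
cat > m4.py <<'E'
from h import *
s=st(); O=np.array([.56,-.056,0]); B=R.from_euler('z',YS).inv()
p=np.array(s["position"]); r=rot(s["ee_rot"])
for n,q in(("tcp",[0,0,0]),("foot",[0,0,.1236]),("lead",[0,-.01,.1236]),("low",[0,.01,.1236])): print(n,np.round(B.apply(p+r.apply(q)-O),4))
tl=np.degrees(np.arccos(-r.as_matrix()[2,2])); print("tilt",tl)
print("tool delta per station +x,-y,-z:",np.round((r.inv()*B.inv()).apply(np.array([[1,0,0],[0,-1,0],[0,0,-1]])),3).tolist())
E
python3 m4.py
```

```text
t 11.45 p [0.5848 0.1179 0.1403] y [ 0.027  0.819 -0.573] z [-0.019 -0.573 -0.819] w 0.0183 gf 79.84514236450195 F [-0.05 -0.19 -0.62] q [ 0.42  0.53  1.45 -0.54  1.48 -0.98]
tcp [0.0189 0.1746 0.1403]
foot [0.0189 0.1038 0.0391]
lead [0.0189 0.0956 0.0448]
low [0.0189 0.1119 0.0333]
tilt 34.98822644442783
tool delta per station +x,-y,-z: [[-1.0, -0.0, 0.0], [0.0, -0.819, 0.573], [-0.0, 0.573, 0.819]]
```

{"api": "servo_tool", "payload": {
  "series": "0 0.005 0.007 0 0 0 1; 0 0.0097 0.0139 0 0 0 1; 0 0.0097 0.0139 0 0 0 1"
}}

```text
clock: 11.75
position: [0.5837, 0.1169, 0.1228]
ee_rot: [-0.006, 0.017, 0.954, -0.301]
contact_force: [-0.4, -0.0, -0.9]
width: 0.0182
gripper_force: 79.9
```

{"api": "servo_tool", "payload": {
  "series": "0 -0.0066 0.0046 0 0 0 1; 0 -0.0131 0.0092 0 0 0 1; 0 -0.018 0.0126 0 0 0 1; -0.0005 -0.0229 0.016 0 0 0 1; -0.001 -0.0278 0.0195 0 0 0 1"
}}

```text
clock: 12.25
position: [0.5841, 0.0839, 0.1238]
ee_rot: [-0.005, 0.017, 0.954, -0.3]
contact_force: [-0.4, 2.2, -0.6]
width: 0.0183
gripper_force: 80.1
```

```bash
python3 m4.py
python3 - <<'E'
from h import *
c,im=snap("scene","s8.png"); c,im=snap("top","t8.png"); g=cv2.cvtColor(im,cv2.COLOR_BGR2GRAY)
print("     ",*range(296,372,4))
for v in range(194,222): print(v,*g[v,296:372:4])
E
```

```text
t 12.25 p [0.5841 0.0839 0.1238] y [ 0.029  0.819 -0.573] z [-0.02  -0.572 -0.82 ] w 0.0183 gf 80.13678073883057 F [-0.43  2.17 -0.59] q [ 0.37  0.52  1.51 -0.56  1.41 -0.99]
tcp [0.0194 0.1407 0.1238]
foot [0.0193 0.0699 0.0225]
lead [0.0193 0.0617 0.0282]
low [0.0193 0.0781 0.0167]
tilt 34.935023184555284
tool delta per station +x,-y,-z: [[-1.0, 0.001, -0.0], [-0.001, -0.82, 0.573], [0.0, 0.573, 0.82]]
      296 300 304 308 312 316 320 324 328 332 336 340 344 348 352 356 360 364 368
194 200 203 170 204 204 205 205 203 203 202 201 201 202 197 190 200 201 193 182
195 174 180 171 196 206 205 206 197 197 197 198 199 200 194 184 200 199 193 180
196 118 131 143 162 211 202 204 193 188 195 193 199 197 195 179 195 195 186 181
197 87 89 97 107 215 207 207 201 199 205 202 210 198 197 177 165 173 166 182
198 84 80 80 82 215 214 215 215 214 209 207 212 202 204 197 118 130 133 182
199 96 81 78 79 215 215 216 217 211 191 183 190 201 212 211 91 88 96 184
200 95 93 69 78 214 214 215 215 208 178 149 155 185 210 211 89 80 84 183
201 90 92 57 72 212 213 213 214 208 179 130 142 182 208 211 90 81 79 18
[... 770 characters left out ...]
7 205 206 197 200 207 207 207 205 205 160 152 77 185
213 61 63 30 60 205 204 204 204 194 198 206 206 206 200 203 158 148 75 186
214 72 56 40 66 203 202 203 202 192 195 203 204 203 189 202 156 149 75 185
215 83 71 65 78 202 200 203 201 192 195 203 203 202 184 201 152 148 74 186
216 83 83 80 86 190 192 202 198 189 191 198 199 202 185 200 156 149 74 187
217 79 86 86 88 154 158 173 166 165 170 179 185 198 183 194 154 149 71 188
218 82 83 81 98 106 105 112 109 110 123 138 148 168 156 167 153 148 74 188
219 82 83 82 118 80 81 78 81 81 88 92 97 110 108 108 154 150 73 188
220 83 83 83 140 82 88 83 84 78 79 81 80 83 84 87 155 150 71 187
221 83 85 91 149 84 84 87 85 80 78 81 82 82 81 92 158 151 72 189
```

{"api": "servo_tool", "payload": {
  "series": "0 -0.0066 0.0046 0 0 0 1; 0 -0.0131 0.0092 0 0 0 1; -0.0005 -0.0197 0.0138 0 0 0 1; -0.0005 -0.0262 0.0183 0 0 0 1; -0.001 -0.0328 0.0229 0 0 0 1"
}}

```text
clock: 12.85
position: [0.5836, 0.0433, 0.1235]
ee_rot: [-0.005, 0.016, 0.954, -0.301]
contact_force: [-1.4, 1.9, -0.8]
width: 0.0183
gripper_force: 80.0
```

```bash
python3 m4.py
cat > m5.py <<'E'
from h import *; import sys
c,im=snap("top",sys.argv[1]); g=cv2.cvtColor(im,cv2.COLOR_BGR2GRAY).astype(float)
e=[]
for u in range(306,366,2):
    col=g[208:224,u]; k=[i for i in range(15) if col[i]>=145>col[i+1] and col[max(i-2,0)]>180 and col[min(i+3,15)]<115]
    if k: e.append((u,round(208+k[0]+(col[k[0]]-145)/(col[k[0]]-col[k[0]+1]),2)))
print(e); e=np.array(e)
if len(e)>3: print("slope",np.polyfit(e[:,0],e[:,1],1)," fence .0325; expect row at u:",217.6+.0325*(e[:,0].mean()-328),"got",e[:,1].mean())
E
python3 m5.py t9.png
```

```text
t 12.85 p [0.5836 0.0433 0.1235] y [ 0.028  0.819 -0.573] z [-0.02  -0.573 -0.819] w 0.0183 gf 79.96909618377686 F [-1.35  1.9  -0.81] q [ 0.32  0.5   1.55 -0.58  1.37 -1.02]
tcp [0.0202 0.1001 0.1235]
foot [0.0201 0.0292 0.0222]
lead [0.0201 0.021  0.028 ]
low [0.0201 0.0374 0.0165]
tilt 34.99460475818048
tool delta per station +x,-y,-z: [[-1.0, 0.0, -0.001], [-0.001, -0.819, 0.573], [-0.001, 0.573, 0.819]]
[(326, np.float64(217.46)), (328, np.float64(217.47)), (330, np.float64(217.52)), (332, np.float64(217.61)), (334, np.float64(217.65)), (336, np.float64(217.82)), (338, np.float64(217.9)), (340, np.float64(217.97)), (342, np.float64(218.14)), (344, np.float64(218.43)), (346, np.float64(218.44)), (348, np.float64(218.44)), (350, np.float64(218.46)), (352, np.float64(218.48)), (354, np.float64(218.42)), (356, np.float64(218.38)), (358, np.float64(218.37)), (360, np.float64(218.44))]
slope [3.43653251e-02 2.06290471e+02]  fence .0325; expect row at u: 218.0875 got 218.07777777777778
```

{"api": "servo_tool", "payload": {
  "series": "0 -0.0066 0.0046 0 0 0 1; 0 -0.0131 0.0092 0 0 0 1; -0.0005 -0.0197 0.0138 0 0 0 1; -0.0005 -0.0262 0.0183 0 0 0 1; -0.001 -0.0328 0.0229 0 0 0 1"
}}

```text
clock: 13.4
position: [0.5831, 0.0035, 0.1236]
ee_rot: [-0.005, 0.016, 0.954, -0.301]
contact_force: [-2.7, 1.6, 0.3]
width: 0.0185
gripper_force: 80.0
```

```bash
python3 m4.py;python3 m5.py t10.png
```

```text
t 13.4 p [0.5831 0.0035 0.1236] y [ 0.028  0.819 -0.573] z [-0.02  -0.573 -0.819] w 0.0185 gf 80.01402139663696 F [-2.68  1.62  0.35] q [ 0.26  0.47  1.59 -0.6   1.32 -1.05]
tcp [0.0211 0.0602 0.1236]
foot [ 0.021  -0.0106  0.0223]
lead [ 0.021  -0.0188  0.0281]
low [ 0.021  -0.0024  0.0166]
tilt 34.985253961506
tool delta per station +x,-y,-z: [[-1.0, 0.0, -0.001], [-0.001, -0.819, 0.573], [-0.001, 0.573, 0.819]]
[(340, np.float64(217.92)), (342, np.float64(218.2)), (344, np.float64(218.35)), (346, np.float64(218.27)), (348, np.float64(218.46)), (350, np.float64(218.47)), (352, np.float64(218.44)), (354, np.float64(218.41)), (358, np.float64(218.38)), (360, np.float64(218.4))]
slope [1.65834166e-02 2.12535754e+02]  fence .0325; expect row at u: 218.2955 got 218.33
```

{"api": "servo_tool", "payload": {
  "series": "0 -0.0066 0.0046 0 0 0 1; 0 -0.0131 0.0092 0 0 0 1; 0 -0.0197 0.0138 0 0 0 1; 0 -0.0262 0.0183 0 0 0 1; -0.0005 -0.0328 0.0229 0 0 0 1"
}}

```text
clock: 13.95
position: [0.5825, -0.0367, 0.1237]
ee_rot: [-0.005, 0.016, 0.954, -0.301]
contact_force: [-1.2, 1.2, -1.0]
width: 0.0185
gripper_force: 80.0
```

```bash
python3 m4.py;python3 m5.py t11.png
```

```text
t 13.95 p [ 0.5825 -0.0367  0.1237] y [ 0.028  0.819 -0.574] z [-0.02  -0.573 -0.819] w 0.0185 gf 80.01600980758667 F [-1.2   1.25 -1.05] q [ 0.19  0.46  1.63 -0.62  1.28 -1.09]
tcp [0.0218 0.0201 0.1237]
foot [ 0.0218 -0.0508  0.0224]
lead [ 0.0218 -0.059   0.0281]
low [ 0.0218 -0.0426  0.0167]
tilt 34.998564349763775
tool delta per station +x,-y,-z: [[-1.0, 0.0, -0.0], [-0.0, -0.819, 0.574], [-0.0, 0.574, 0.819]]
[(356, np.float64(218.51)), (358, np.float64(218.49)), (360, np.float64(218.53))]
```

{"api": "servo_tool", "payload": {
  "series": "0 -0.0059 0.0041 0 0 0 1; 0 -0.0118 0.0083 0 0 0 1; 0 -0.0177 0.0124 0 0 0 1; 0 -0.0236 0.0165 0 0 0 1; -0.0005 -0.0295 0.0206 0 0 0 1"
}}

```text
clock: 14.5
position: [0.5817, -0.0725, 0.1237]
ee_rot: [-0.005, 0.016, 0.954, -0.301]
contact_force: [0.3, 1.7, -1.0]
width: 0.0185
gripper_force: 80.1
```

{"api": "servo_tool", "payload": {
  "series": "0 -0.0016 0.0011 0 0 0 1; 0 -0.0033 0.0023 0 0 0 1; 0 -0.0049 0.0034 0 0 0 1"
}}

```text
clock: 14.8
position: [0.5817, -0.0778, 0.1239]
ee_rot: [-0.005, 0.016, 0.954, -0.3]
contact_force: [-0.1, 3.1, 0.6]
width: 0.0182
gripper_force: 80.2
```

```bash
python3 m4.py
```

```text
t 14.8 p [ 0.5817 -0.0778  0.1239] y [ 0.028  0.819 -0.573] z [-0.02  -0.573 -0.819] w 0.0182 gf 80.15163660049438 F [-0.1   3.06  0.65] q [ 0.13  0.44  1.65 -0.64  1.24 -1.13]
tcp [ 0.0225 -0.021   0.1239]
foot [ 0.0225 -0.0919  0.0226]
lead [ 0.0225 -0.1001  0.0283]
low [ 0.0225 -0.0837  0.0169]
tilt 34.97798989667839
tool delta per station +x,-y,-z: [[-1.0, 0.0, -0.0], [-0.0, -0.819, 0.573], [0.0, 0.573, 0.819]]
```

Continue in 1–2 mm steps until the force rises.

{"api": "servo_tool", "payload": {
  "series": "0 -0.0016 0.0011 0 0 0 1; 0 -0.0033 0.0023 0 0 0 1"
}}

```text
clock: 15.0
position: [0.582, -0.0809, 0.1238]
ee_rot: [-0.005, 0.016, 0.954, -0.3]
contact_force: [-0.6, 6.9, 4.4]
width: 0.0184
gripper_force: 81.1
```

{"api": "servo_tool", "payload": {
  "series": "0 -0.0016 0.0011 0 0 0 1; 0 -0.0016 0.0011 0 0 0 1"
}}

```text
clock: 15.2
position: [0.5822, -0.0815, 0.1238]
ee_rot: [-0.004, 0.017, 0.954, -0.298]
contact_force: [-1.8, 9.5, 4.6]
width: 0.0183
gripper_force: 81.2
```

{"api": "servo_tool", "payload": {
  "series": "0 -0.0008 0.0006 0 0 0 1; 0 -0.0008 0.0006 0 0 0 1"
}}

```text
clock: 15.4
position: [0.5824, -0.0818, 0.124]
ee_rot: [-0.004, 0.017, 0.954, -0.298]
contact_force: [-0.9, 11.3, 5.8]
width: 0.018
gripper_force: 81.6
```

Home against the stop: 11 N, with the foot's leading edge at station y ≈ -0.1035. Now I retract.

{"api": "servo_tool", "payload": {
  "series": "0 0.006 -0.004 0 0 0 1; 0 0.02 -0.014 0 0 0 1; 0 0.05 -0.035 0 0 0 1; 0 0.085 -0.0595 0 0 0 1; 0 0.115 -0.08 0 0 0 1"
}}

```text
clock: 15.9
position: [0.5865, 0.0573, 0.1232]
ee_rot: [-0.005, 0.016, 0.954, -0.301]
contact_force: [0.4, 0.3, -1.4]
width: 0.0182
gripper_force: 79.9
```

{"api": "servo_tool", "payload": {
  "series": "0 -0.02 -0.03 0 0 0 1; 0 -0.046 -0.066 0 0 0 1; 0.02 -0.063 -0.09 -8 0 0 1; 0.05 -0.063 -0.09 -16 0 0 1; 0.08 -0.063 -0.09 -24 0 0 1"
}}

```text
clock: 16.4
position: [0.5067, 0.0591, 0.235]
ee_rot: [0.0, 0.016, 0.995, -0.094]
contact_force: [-0.6, -1.5, -1.7]
width: 0.0185
gripper_force: 79.8
```

```bash
python3 m4.py
python3 - <<'E'
from h import *
a=cv2.imread("pics/t11.png"); c2,b=snap("scene","s12.png")
A=cv2.resize(a[225:285,150:215],None,fx=6,fy=6,interpolation=cv2.INTER_CUBIC)   # 390x360
B=cv2.resize(b[165:225,155:215],None,fx=6,fy=6,interpolation=cv2.INTER_CUBIC)   # 360x360
C=cv2.resize(b[250:330,300:430],None,fx=2.9,fy=2.9,interpolation=cv2.INTER_CUBIC)
M=np.zeros((600,760,3),np.uint8); M[:360,:390]=A; M[:360,395:755]=B; M[364:596,:377]=C[:232]
cv2.imwrite("pics/m12.png",M)
E
```

```text
t 16.4 p [0.5067 0.0591 0.235 ] y [ 0.032  0.982 -0.187] z [-0.002 -0.187 -0.982] w 0.0185 gf 79.82129573822021 F [-0.58 -1.5  -1.69] q [ 0.12  0.19  1.57 -0.19  1.41 -1.38]
tcp [-0.0572  0.1132  0.235 ]
foot [-0.0567  0.0901  0.1136]
lead [-0.0566  0.0803  0.1154]
low [-0.0567  0.0999  0.1117]
tilt 10.777868794244254
tool delta per station +x,-y,-z: [[-1.0, -0.001, 0.004], [0.002, -0.982, 0.187], [0.004, 0.187, 0.982]]
```

View pics/m12.png

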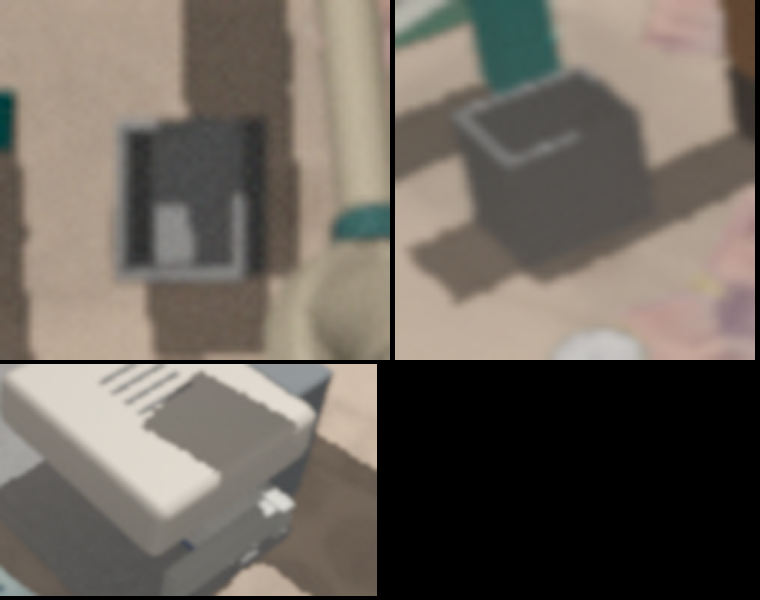

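The montage shows the caddy rim in the top crop (corners (117,122),(117,282),(247,278),(245,120)) and the scene crop (centre ~(545,114)). The blue-marked carton end sits at the stop under the hood at (185,545).

Run:
```python
from h import *
ct,cs=cam("top"),cam("scene")
T=lambda x,y:((x+.5)/6-.5+150,(y+.5)/6-.5+225)
S=lambda x,y:((x-395+.5)/6-.5+155,(y+.5)/6-.5+165)
w=[onz(ct,*T(*p),.06) for p in((117,122),(117,282),(247,278),(245,120))]; print(np.round(w,4).tolist(),np.mean(w,0))
v=[onz(cs,*S(*p),.06) for p in((578,68),(457,117),(508,163),(638,108))]; print(np.round(v,4).tolist(),np.mean(v,0))
print(tri(ct,T(181.5,200.5),cs,S(545,114)))
go((.448,.342,.255),yaw=0.01)
```

```text
[[0.481, 0.3683, 0.06], [0.4127, 0.3671, 0.06], [0.4142, 0.3117, 0.06], [0.4817, 0.3135, 0.06]] [0.44739025 0.34014171 0.06      ]
[[0.477, 0.3644, 0.06], [0.413, 0.3615, 0.06], [0.4143, 0.3124, 0.06], [0.4823, 0.3155, 0.06]] [0.44664318 0.33846952 0.06      ]
(array([0.4471449 , 0.34055706, 0.05832932]), np.float64(0.0003040057401572786))
shift [ 0.0625  0.2763 -0.0716] rot [-10.76  -0.36  -2.67] dist 0.292
```

{"api": "servo_tool", "payload": {
  "series": "0.01 0.045 -0.01 -5 0 -1 1; 0.02 0.09 -0.025 -10.8 0 -2.7 1; 0.03 0.135 -0.035 -10.8 0 -2.7 1; 0.04 0.18 -0.045 -10.8 0 -2.7 1; 0.05 0.22 -0.06 -10.8 0 -2.7 1"
}}

```text
clock: 16.95
position: [0.463, 0.288, 0.2493]
ee_rot: [-0.003, -0.006, 1.0, -0.003]
contact_force: [0.8, 0.3, -1.0]
width: 0.0185
gripper_force: 79.8
```

{"api": "servo_tool", "payload": {
  "series": "0 0.02 0 0 0 0 1; 0.008 0.045 0 0 0 0 1; 0.008 0.045 0 0 0 0 1; 0.008 0.045 0 0 0 0 1"
}}

```text
clock: 17.35
position: [0.4551, 0.3319, 0.2494]
ee_rot: [-0.003, -0.007, 1.0, -0.003]
contact_force: [0.2, -0.5, -0.7]
width: 0.0184
gripper_force: 79.8
```

Run:
```python
from h import *
s=st(); go((.447,.341,.255),yaw=0.02)
c,im=snap("scene","s13.png"); p=np.array(s["position"]); r=rot(s["ee_rot"])
for q in ([0,0,.1236],[.018,-.01,.1236],[.018,.01,.1236],[-.018,-.01,.1236],[.018,-.01,-.046],[-.018,-.01,-.0464]): print(np.round(proj(c,p+r.apply(q)),1))
g=cv2.cvtColor(im,cv2.COLOR_BGR2GRAY)
u,v=proj(c,p+r.apply([0,0,.1236])).astype(int)
print("    ",*range(u-14,u+15,2))
for y in range(v-14,v+12): print(y,*g[y,u-14:u+15:2])
```

```text
t 17.35 p [0.4551 0.3319 0.2494] y [-0.014  1.    -0.006] z [-0.005 -0.006 -1.   ] w 0.0184 gf 79.84774947166443 F [ 0.24 -0.46 -0.65] q [ 0.51  0.24  1.44 -0.    1.46 -1.08]
shift [ 0.008   0.0092 -0.0056] rot [-0.35 -0.31 -0.32] dist 0.013
[179.8 163.2]
[175.5 166.8]
[172.  163.9]
[187.6 162.5]
[163.9 105.1]
[177.5 101.3]
     165 167 169 171 173 175 177 179 181 183 185 187 189 191 193
149 68 67 67 65 64 65 69 70 72 73 90 91 89 89 90
150 68 68 66 65 65 65 69 71 71 76 90 90 90 90 91
151 68 69 68 64 66 65 70 71 72 75 90 90 90 90 90
152 70 69 69 65 65 65 69 70 70 73 89 90 89 90 90
153 70 69 69 65 65 66 68 70 68 66 85 91 90 90 89
154 70 69 69 65 65 64 67 67 59 54 78 90 90 90 89
155 72 69 67 60 65 63 62 55 48 46 74 91 90 90 91
156 88 70 65 54 62 57 51 47 45 46 73 90 90 90 90
157 109 71 66 49 51 49 46 44 45 45 74 91 91 91 91
158 109 71 68 49 46 44 45 46 45 46 71 91 91 91 94
159 109 71 68 51 45 46 45 47 46 46 59 88 92 98 122
160 127 72 70 53 46 46 45 47 45 46 55 89 107 127 161
161 143 77 70 54 46 46 47 46 47 47 63 114 144 163 174
162 158 88 70 57 47 46 47 47 46 48 83 154 167 173 175
163 150 85 71 60 47 46 47 46 51 72 119 167 173 174 175
164 118 77 71 63 49 48 47 48 86 126 159 171 173 174 175
165 99 76 72 67 53 47 48 61 130 163 171 171 172 174 174
166 96 83 73 72 65 53 59 74 141 167 169 168 171 173 173
167 97 87 72 73 71 65 69 79 135 161 165 166 168 171 172
168 102 99 73 73 75 74 74 77 130 160 162 163 166 169 170
169 125 123 74 73 75 75 74 76 130 161 162 161 163 166 168
170 155 136 76 74 75 74 75 76 127 162 161 159 161 162 166
171 166 143 80 73 74 74 75 77 115 159 160 158 158 160 163
172 167 145 83 74 75 74 76 77 100 156 161 159 158 159 160
173 165 149 87 74 76 76 77 76 95 155 161 159 158 159 161
174 162 153 94 75 75 76 76 76 91 150 161 159 158 159 159
```

{"api": "servo_tool", "payload": {
  "series": "0.006 0.007 0 0 0 0 1; 0.006 0.007 0 0 0 0 1; 0.006 0.007 0.03 0 0 0 1; 0.006 0.007 0.06 0 0 0 1; 0.006 0.007 0.08 0 0 0 1"
}}

```text
clock: 17.9
position: [0.4484, 0.3373, 0.1684]
ee_rot: [-0.003, -0.006, 1.0, -0.002]
contact_force: [0.8, 0.6, -1.8]
width: 0.0189
gripper_force: 79.9
```

{"api": "servo_tool", "payload": {
  "series": "0 0 0.015 0 0 0 1; 0 0 0.03 0 0 0 1; 0 0 0.036 0 0 0 1; 0 0 0.036 0 0 0 1"
}}

```text
clock: 18.3
position: [0.4486, 0.3377, 0.1334]
ee_rot: [-0.003, -0.006, 1.0, -0.002]
contact_force: [-0.1, 0.8, -1.2]
width: 0.0185
gripper_force: 79.8
```

{"api": "servo_tool", "payload": {
  "series": "0 0 0.0015 0 0 0 1; 0 0 0.003 0 0 0 1; 0 0 0.003 0 0 0 1"
}}

```text
clock: 18.6
position: [0.4492, 0.3385, 0.1316]
ee_rot: [-0.002, -0.006, 1.0, -0.001]
contact_force: [-1.4, -0.1, -1.4]
width: 0.0182
gripper_force: 79.8
```

{"api": "servo_tool", "payload": {
  "series": "0 0 0.001 0 0 0 1; 0 0 0.002 0 0 0 1; 0 0 0.002 0 0 0 1"
}}

```text
clock: 18.9
position: [0.4488, 0.3383, 0.129]
ee_rot: [-0.002, -0.006, 1.0, -0.002]
contact_force: [-0.2, -0.1, -1.4]
width: 0.018
gripper_force: 79.8
```

{"api": "servo_tool", "payload": {
  "series": "0 0 0.001 0 0 0 1; 0 0 0.002 0 0 0 1; 0 0 0.002 0 0 0 1"
}}

```text
clock: 19.2
position: [0.4493, 0.3385, 0.1286]
ee_rot: [-0.002, -0.006, 1.0, -0.001]
contact_force: [-1.9, -1.2, 6.5]
width: 0.018
gripper_force: 81.1
```

{"api": "servo_tool", "payload": {
  "series": "0 0 0.001 0 0 0 1; 0 0 0.001 0 0 0 1"
}}

```text
clock: 19.4
position: [0.4495, 0.3386, 0.1286]
ee_rot: [-0.001, -0.006, 1.0, -0.001]
contact_force: [-1.9, -1.5, 11.7]
width: 0.0184
gripper_force: 81.7
```

Floor contact is at the same height as at the grasp. I'll ease off, open and retreat.

{"api": "servo_tool", "payload": {
  "series": "0 0 -0.002 0 0 0 1; 0 0 -0.002 0 0 0 0.8; 0 0 -0.002 0 0 0 0.5; 0 0 -0.002 0 0 0 0; 0 0 -0.002 0 0 0 0"
}}

```text
clock: 19.9
position: [0.4488, 0.3383, 0.1277]
ee_rot: [-0.003, -0.006, 1.0, -0.002]
contact_force: [0.8, -0.6, -0.4]
width: 0.0615
gripper_force: 0.0
```

{"api": "servo_tool", "payload": {
  "series": "0 0 0 0 0 0 0; 0 0 0 0 0 0 0; 0 0 -0.02 0 0 0 0; 0 0 -0.05 0 0 0 0; 0 0 -0.09 0 0 0 0"
}}

```text
clock: 20.4
position: [0.4482, 0.338, 0.2173]
ee_rot: [-0.004, -0.006, 1.0, -0.003]
contact_force: [1.6, 0.4, -0.4]
width: 0.0851
gripper_force: 0.0
```

{"api": "servo_tool", "payload": {
  "series": "0 0 -0.04 0 0 0 0; 0.03 0 -0.08 0 0 0 0; 0.07 0 -0.09 0 0 0 0; 0.1 0 -0.09 0 0 0 0; 0.1 0 -0.09 0 0 0 0"
}}

```text
clock: 20.9
position: [0.3463, 0.3375, 0.31]
ee_rot: [-0.002, -0.008, 1.0, -0.001]
contact_force: [0.3, -0.1, 0.4]
width: 0.0853
gripper_force: 0.0
```

```bash
cat > m6.py <<'E'
from h import *
st(); c,im=snap("wrist","w14.png"); cs,sc=snap("scene","s14.png"); ct,tp=snap("top","t14.png")
h=cv2.cvtColor(sc,cv2.COLOR_BGR2HSV)[135:170,160:190]
m=cv2.inRange(h,(5,130,100),(18,255,255)); ys,xs=np.nonzero(m); print("scene stick top",xs.mean()+160,ys.mean()+135,len(xs),"before 174.2 148.6 n73")
h=cv2.cvtColor(im,cv2.COLOR_BGR2HSV); m=cv2.inRange(h,(4,110,160),(18,255,255)); k,l,q,ce=cv2.connectedComponentsWithStats(m)
for i in range(1,k):
    if q[i,4]>100: print("wrist",q[i],ce[i],onz(c,*ce[i],.175))
for n in("t","s"):
    a=cv2.imread(f"pics/{n}14.png"); b=cv2.imread("pics/top0.png" if n=="t" else "pics/scene0.png")
    d=(cv2.absdiff(a,b).max(2)>45).astype(np.uint8); k,l,q,ce=cv2.connectedComponentsWithStats(cv2.morphologyEx(d,0,np.ones((2,2))))
    print(n,[q[i].tolist() for i in range(1,k) if q[i,4]>12])
E
python3 m6.py
```

```text
t 20.9 p [0.3463 0.3375 0.31  ] y [-0.015  1.    -0.002] z [-0.005 -0.002 -1.   ] w 0.0853 gf 0.0 F [ 0.33 -0.15  0.44] q [ 0.63  0.09  1.48  0.    1.57 -0.96]
scene stick top 172.81132075471697 148.64150943396226 53 before 174.2 148.6 n73
wrist [269 271  17  27 447] [277.04697987 284.06487696] [0.44766052 0.3391703  0.175     ]
t [[299, 210, 24, 18, 186], [280, 212, 19, 17, 215], [304, 214, 5, 4, 17], [281, 231, 42, 10, 270], [47, 297, 137, 116, 2928], [76, 324, 2, 12, 18], [16, 368, 7, 4, 15], [136, 370, 6, 8, 25], [154, 389, 2, 11, 17], [0, 404, 64, 16, 457], [305, 405, 29, 15, 251], [173, 412, 11, 8, 46], [66, 414, 15, 6, 53]]
s [[80, 12, 52, 83, 2018], [0, 89, 11, 45, 243], [260, 215, 42, 29, 332], [250, 233, 35, 28, 298], [294, 244, 6, 5, 16], [60, 288, 25, 30, 393], [29, 317, 35, 71, 1050], [14, 335, 10, 14, 31]]
```

Run:
```python
from h import *
c=cam("scene"); B=R.from_euler('z',YS); O=np.array([.56,-.056,0])
for p in [(-.006,-.2235,.012),(-.006,-.2235,.048),(-.006,-.1045,.012),(-.05,-.224,.042),(-.05,-.224,.012),(-.08,-.236,.082),(-.08,-.08,.082)]: print(p,np.round(proj(c,O+B.apply(p)),1))
im=cv2.imread("pics/s14.png"); h=cv2.cvtColor(im,cv2.COLOR_BGR2HSV)
m=cv2.inRange(h,(100,70,30),(130,255,255)); ys,xs=np.nonzero(m[295:335,340:410]); print(list(zip(xs+340,ys+295))[:40])
g=h[:,:,2]; print("    ",*range(350,400,2))
for v in range(302,332): print(v,*g[v,350:400:2])
```

```text
(-0.006, -0.2235, 0.012) [371.8 318.4]
(-0.006, -0.2235, 0.048) [374.5 307. ]
(-0.006, -0.1045, 0.012) [331.3 282.6]
(-0.05, -0.224, 0.042) [358.6 320.3]
(-0.05, -0.224, 0.012) [356.6 329.7]
(-0.08, -0.236, 0.082) [354.6 319.3]
(-0.08, -0.08, 0.082) [299.5 268.6]
[]
     350 352 354 356 358 360 362 364 366 368 370 372 374 376 378 380 382 384 386 388 390 392 394 396 398
302 120 129 148 162 163 140 125 122 121 121 120 120 122 121 121 121 113 105 105 105 117 149 114 107 109
303 119 123 136 143 142 126 122 122 121 120 121 120 122 122 122 115 107 105 106 106 108 114 105 107 108
304 119 121 128 130 126 122 122 121 120 120 120 122 122 122 120 109 106 106 106 106 105 106 106 107 107
305 119 120 124 125 123 122 121 121 121 120 121 123 123 122 114 106 106 106 108 106 105 105 106 106 105
306 119 121 124 124 122 122 121 120 120 118 119 123 122 114 107 106 106 107 106 105 105 105 104 108 106
307 118 120 124 124 122 121 120 121 118 117 119 121 119 109 106 106 106 107 107 105 105 104 103 108 110
308 118 121 124 123 121 120 120 120 116 118 119 119 112 106 106 107 107 106 105 105 105 102 102 100 95
3
[... 1519 characters left out ...]
0 190 187 186 185 184 183 171
325 81 81 82 94 102 105 106 105 105 104 98 84 82 82 102 167 191 190 190 187 186 185 183 184 183
326 83 81 82 94 102 105 105 104 105 100 89 82 84 91 127 181 191 191 188 186 186 185 183 184 184
327 83 81 82 95 101 105 105 104 103 90 84 82 88 115 159 188 190 190 187 184 185 183 183 184 184
328 82 81 81 97 101 103 104 104 97 85 83 84 100 154 180 188 190 190 187 184 184 183 183 185 185
329 80 81 82 97 102 104 105 99 84 83 85 90 123 175 184 186 189 189 188 184 183 183 184 186 185
330 78 80 83 96 102 105 103 91 79 81 88 104 154 181 183 185 189 190 189 185 183 184 184 185 185
331 80 81 82 90 100 107 97 84 79 80 100 133 172 181 182 185 188 189 189 186 183 183 184 185 184
```

```bash
python3 -c "
from rig import manip
print(manip.sign_off())"
```

```text
the job is handed in; nothing more can be done
None
```

The job is handed in, with no verdict returned: the carton was pressed flat and fed with the stick until it met solid resistance (about 11 N) at the end stop, inferred from force and position since the hood hides it; the stick stands back in its caddy and the bystanders show no change in the camera views.

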